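# Change the cup on the grinder and press it to run

### The arm

A 7-joint arm with a two-finger parallel gripper is mounted at the origin on a cart in front of the work surface, level with it; the furniture and walls round the work are solid. World frame = base frame: x ahead of the robot, y to its left, z up, the work surface at z = 0. Lengths are in m, angles in rad, forces in N, time in s.
With the tool pointing down it reaches from about 0.4 to 0.85 m from the base axis. Payload 10.4 kg.
Tool frame: the origin (TCP) lies midway between the tips of the shut fingers; the grasp point (between the pads) lies 19 mm behind it (manip.grasp_offset is the distance from the TCP to the grasp point, in m); z points along the fingers, y is the line along which they close (so a half turn about z gives the same grasp; the last joint's range is limited). The gripper opens to 85 mm and grips with 20 to 120 N. Pads are 22 mm wide; open, the fingers measure 114 mm over their backs; the gripper's body (76 mm by 85 mm) begins 54 mm behind the grasp point. The pads swing forward as they close: fully open they stand 13 mm farther back than shut.
Start: joints at [1.312, 0.332, -0.065, 1.46, 0.022, 1.35, -0.088], TCP at [0.146, -0.608, 0.231] pointing down, gripper open.
Joint ranges: [-2.6, 2.6], [-0.5, 2.12], [-1.47, 1.34], [0.16, 2.42], [-1.27, 4.41], [0.06, 2.06], [-2.6, 2.6]. Speed limits (rad/s): [2.22, 2.22, 2.79, 2.79, 3.14, 3.14, 3.14].

### API

Orientations are given as a unit quaternion [x, y, z, w].
In Python, from workcell import manip gives the robot as it stands.
- The arm moves only by the tool jog_arm, called as name(argument=value, ...) on one line, values as JSON. Schema: {"type":"object","properties":{"offsets":{"type":"array","items":{"type":"number"},"minItems":7,"maxItems":140},"grip_n":{"type":"number"},"only":{"type":"string"},"quiet":{"type":"boolean"},"lines":{"type":"string"}},"required":["offsets"],"additionalProperties":false}. offsets is one flat list of numbers that holds 1 to 20 rows one after another, with no inner brackets; each row has 7 numbers: a rotation vector rx, ry, rz in shares of pi/2 rad (1.0 is pi/2 rad), then dx, dy, dz in shares of 0.5 m (1.0 is 0.5 m), then the opening from 0.0 (shut) to 1.0 (fully open); each row is the pose to reach, as a shift and turn from the pose commanded when the call began, along the tool's axes at that moment; what a row does not reach only later rows make up. A row lasts 1/8 s, in which the tool goes at most 0.0625 m and 0.188 rad, less where a joint would pass 70% of its speed; a pose out of reach is approached as far as the arm can. The fingers move at their own pace and stop on an object; grip_n is the grip in N (left out, the last holds). Time passes only in rows, so rows that do not move let the fingers close. The tool returns the time, the measured TCP pose, the force, the opening and the grip force at its end. only (a regular expression) keeps the lines of the reply that match it, lines (a string "A,B") keeps lines A to B, and quiet returns only ok. Input that does not fit is refused with a message, and nothing moves.
- manip.get_obs(): the state, without advancing time (a new reading comes with each control period).
- manip.camera(name): name is "side" or "top" or "wrist"; returns the picture (480x640x3 uint8, blue, green, red); there is no depth.
- manip.calibration(name): a dict with "fx", "fy", "cx", "cy" (pixels), "world_from_camera" (4x4, takes a point from camera to world coordinates); the wrist camera has in their place "tool_from_camera" (4x4, takes a point from camera to tool coordinates, whose origin is the TCP and whose axes are the flange's). Camera axes: x right, y up, looking along -z (the intrinsics and any distortion apply to the point x, -y, -z); pixel columns grow to the right and rows downward; lengths in m; the calibration is good to about 2 mm. A picture is of the moment at which its call begins: read the wrist's pose just before it. calibration takes no time and is no camera call.
- manip.hand_in(): hands the job in; it is judged then, once.
The state is a dict: "clock": time; "joint_pos": joint angles; "joint_velocities": joint speeds; "tau": joint torques, N m; "position": TCP position; "ee_rot": TCP orientation; "ft_force": force on the tool from outside, world axes, zero at the start; "torque": the same for the moment, N m; "grip_width": opening from 0.0 (shut) to 1.0 (fully open); "grasp_force": force on a finger pad.
Only numpy, scipy, OpenCV 4.12 (cv2) and the standard library are available. Lean on these libraries where they do the work, as an engineer would, in place of code of your own. Each camera call takes 0.05 s, during which the arm holds its last target. There are 200 camera calls.

### The job

Change the cup on the grinder: lift off the short cup that sits in its drive and stand it upright in the empty cell of the caddy, the one with the cork pad, and let go of it. Then take the tall cup from the worktop, turn it until its splines mesh with the drive socket, slide it fully home, press it down against the spring so that the grinder's switch closes, and finish like that, still gripping the cup and keeping it pressed down. Leave the other things standing where they are.

Things in the scene. Friction and masses are not known exactly. Their poses are not given: they have to be found in the camera images.
- short_cup: Short grinding cup: steel, 58 mm diameter, 80 mm high over all, 0.16 kg. At the start it sits loosely in the grinder's drive and lifts straight off. Below it, four black splines in a cross along its x and y axes: 40 mm tip to tip, 7 mm wide, 18 mm high, lower edges rounded; it stands upright on them and fits the socket at any quarter turn. Origin: centre of their underside; z up.
- short_grip (a point): Centre of the short cup's grip, 63 mm above the cup's origin: an upright black block 50 mm long (x axis), 22 mm wide (y axis) and 34 mm high on the flat round top of the cup body, which is 17 mm below this point. Same axes as the cup.
- tall_cup: Tall grinding cup: like the short one but 102 mm high over all, 0.22 kg. At the start it stands on the worktop at any yaw. Below it, four black splines in a cross along its x and y axes: 40 mm tip to tip, 7 mm wide, 18 mm high, lower edges rounded; it stands upright on them and fits the socket at any quarter turn. Origin: centre of their underside; z up.
- tall_grip (a point): Centre of the tall cup's grip, 85 mm above the cup's origin: an upright black block 50 mm long (x axis), 22 mm wide (y axis) and 34 mm high on the flat round top of the cup body, which is 17 mm below this point. Same axes as the cup.
- grinder: Compact grinder, fixed: round grey housing, 132 mm diameter, 64 mm high, a small black dial at the front (-x) and a well of 64 mm diameter in its top that holds the drive coupling. Origin: centre of the underside.
- drive_socket (a point): Centre of the floor of the cross-shaped socket in the steel coupling (58 mm diameter), 60 mm above the worktop when not pressed. 16 mm deep, open at the top; slots along this point's x and y axes, 10 mm wide, 46 mm tip to tip, turning with the grinder. A cup is home when its origin is here; out of mesh its splines rest on the coupling's top, 16 mm higher.
- coupling (a joint): How far the sprung drive coupling is pressed down, m: 0 at rest, 0.010 at its stop. The spring needs about 6 N to start and 13 N at the stop; the grinder's switch closes at 0.004.
- caddy: Wooden caddy, fixed, 80 x 230 x 45 mm (x, y, z of its own frame), walls, dividers and floor 5 mm thick: three cells in a row along its y axis, each 70 x 70 mm inside, their centres at y = -75, 0 and +75 mm. Two cells hold a small jar each. Origin: centre of the underside.
- cork_pad: Round cork pad, 48 mm diameter, 3 mm thick, lying in the middle of the floor of the caddy's empty cell, fixed. Which cell varies. Origin: centre of its underside, 5 mm above the worktop.
- spice_jar: Spice jar, 46 mm diameter, 100 mm high, loose in a cell of the caddy; to be left alone. Origin: centre of the underside.
- salt_shaker: Salt shaker, 44 mm diameter, 90 mm high, loose in another cell of the caddy; to be left alone. Origin: centre of the underside.
- jam_jar: Jam jar, 64 mm diameter, 87 mm high, loose on the worktop; to be left alone. Origin: centre of the underside.
- tuna_tin: Flat tin, 86 mm diameter, 40 mm high, loose on the worktop; to be left alone. Origin: centre of the underside.

How it is judged:
By the outcome, as a careful person would: the job done as asked, in the order asked, and still so for the second after the job is handed in, while the arm keeps its last pose, push and grip.
It also fails if it takes over 61 s, if anything falls off the work surface, if the arm or the gripper's body presses on something with over 40 N, if the wrist force passes 120 N, or if a joint passes its speed limit or range.

## Working session

There is one attempt and no reset: what is moved stays moved. The work goes in short steps, Python scripts to look and compute and a tool call to move; the robot and the scene stay as the last step left them, time stands still between calls to the robot, and variables do not carry over. Pictures are saved under pics/ and viewed, at most 12 in all, crops included, and the job is handed in when it is done.

```bash
ls; mkdir -p pics
```

Run:
```python
from workcell import manip
import cv2,numpy as np
o=manip.get_obs();print({k:np.round(v,4) for k,v in o.items()},manip.grasp_offset)
for n in("top","side"):
    cv2.imwrite(f"pics/{n}0.png",manip.camera(n))
for n in("top","side","wrist"):
    c=manip.calibration(n);print(n,{k:np.round(v,4).tolist() for k,v in c.items()})
```

```text
pics
workcell.py
{'clock': np.float64(0.0), 'joint_pos': array([ 1.3124,  0.3328, -0.0647,  1.461 ,  0.0216,  1.3499, -0.0885]), 'joint_velocities': array([0.0003, 0.0004, 0.0004, 0.0019, 0.0011, 0.0002, 0.    ]), 'tau': array([ 2.00000e-04, -6.25451e+01,  4.90000e-02, -3.91597e+01,
        1.61000e-02,  1.00000e-02, -0.00000e+00]), 'position': array([ 0.1459, -0.6073,  0.2305]), 'ee_rot': array([ 9.931e-01,  1.176e-01, -1.000e-04, -7.000e-04]), 'ft_force': array([ 0.074 , -0.3341,  0.7046]), 'torque': array([-0.0473, -0.0129,  0.0556]), 'grasp_force': np.float64(0.0), 'grip_width': np.float64(1.0063)} 0.0187
top {'fx': 468.8532, 'fy': 468.8532, 'cx': 327.7533, 'cy': 239.0956, 'world_from_camera': [[-0.0213, 0.986, -0.1654, 0.368], [-0.9998, -0.0203, 0.008, 0.0332], [0.0045, 0.1655, 0.9862, 1.1089], [0.0, 0.0, 0.0, 1.0]]}
side {'fx': 554.2957, 'fy': 554.2957, 'cx': 321.7816, 'cy': 242.7284, 'world_from_camera': [[0.9883, 0.1367, -0.067, 0.442], [-0.1518, 0.8534, -0.4986, -0.5745], [-0.0109, 0.503, 0.8642, 1.2152], [0.0, 0.0, 0.0, 1.0]]}
wrist {'fx': 345.5356, 'fy': 345.5356, 'cx': 317.1815, 'cy': 235.23, 'tool_from_camera': [[0.0003, 0.9572, 0.2895, 0.0748], [1.0, -0.0004, 0.0003, 0.0007], [0.0005, 0.2895, -0.9572, -0.1425], [0.0, 0.0, 0.0, 1.0]]}
```

View pics/top0.png

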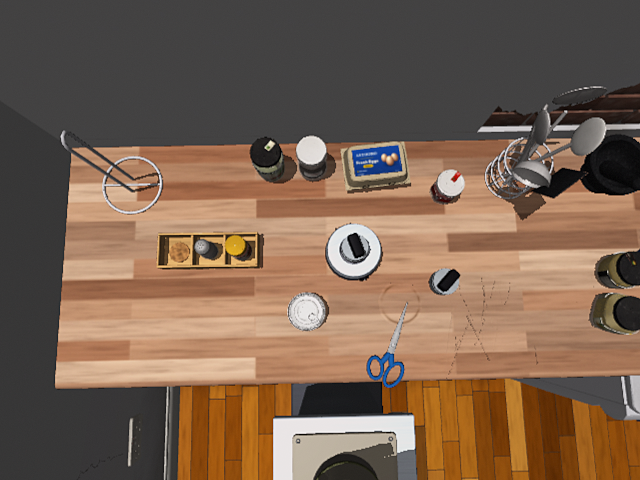

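View pics/side0.png

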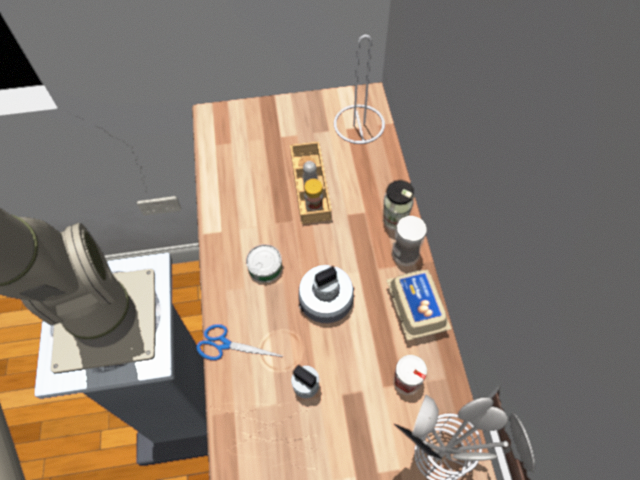

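The top view shows the grinder with the short cup at about (354,247) and the tall cup at (447,281). The caddy spans (158-262, 233-270), with the cork in its left cell at (180,251). The tuna tin is at (307,311). Next I'll take enlarged crops.

Create h.py:
```python
import numpy as np,cv2
from workcell import manip
from scipy.spatial.transform import Rotation as R
def T(name):
    c=manip.calibration(name)
    if name!="wrist": return c,np.array(c["world_from_camera"])
    o=manip.get_obs();W=np.eye(4);W[:3,:3]=R.from_quat(o["ee_rot"]).as_matrix();W[:3,3]=o["position"]
    return c,W@np.array(c["tool_from_camera"])
def ray(name,u,v,z):
    c,W=T(name);d=W[:3,:3]@[(u-c["cx"])/c["fx"],-(v-c["cy"])/c["fy"],-1];p=W[:3,3]
    return p+d*(z-p[2])/d[2]
def proj(name,P):
    c,W=T(name);q=np.linalg.inv(W)@np.r_[P,1];return c["cx"]+c["fx"]*q[0]/-q[2],c["cy"]-c["fy"]*q[1]/-q[2]
```

Run:
```python
import cv2,numpy as np
t=cv2.imread("pics/top0.png");s=cv2.imread("pics/side0.png")
def cr(i,u,v,w=33,h=37):
    c=cv2.resize(i[v-h:v+h,u-w:u+w],(264,296),interpolation=cv2.INTER_CUBIC)
    for k in range(-30,31,10):
        cv2.putText(c,str(u+k),((k+w)*4-8,10),0,.3,(0,255,255),1);cv2.putText(c,str(v+k),(0,(k+h)*4),0,.3,(0,255,255),1)
        cv2.line(c,((k+w)*4,12),((k+w)*4,18),(0,255,255));cv2.line(c,(20,(k+h)*4),(26,(k+h)*4),(0,255,255))
    return c
cv2.imwrite("pics/crops.png",np.vstack([np.hstack([cr(t,354,250),cr(t,447,281),cr(t,185,251)]),np.hstack([cr(s,326,290),cr(s,305,380),cr(s,310,170)])]))
```

```text
(no output)
```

View pics/crops.png

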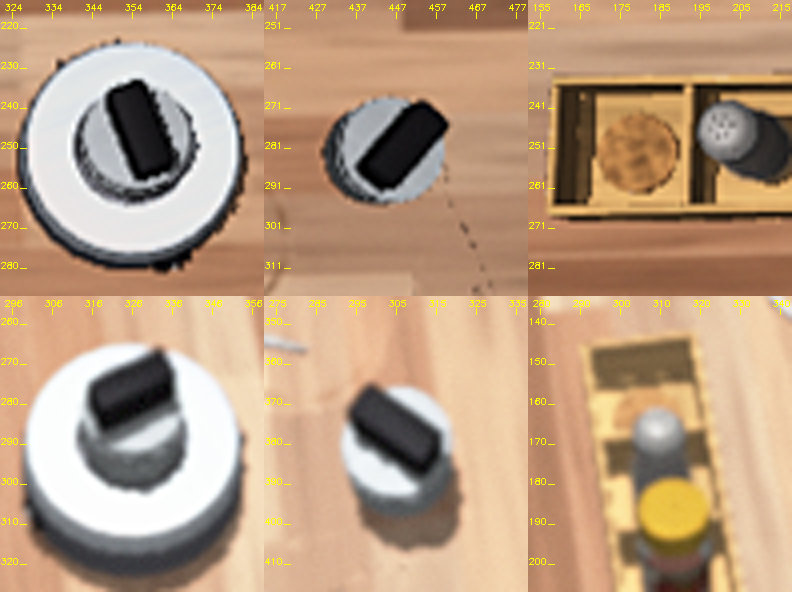

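The grip tops show clearly in both views: short at top (356.2,245.5) and side (325.5,273.5), tall at top (449,280.5) and side (304.7,375.2). The cork is at top (179.5,252).

Run:
```python
from h import *
np.set_printoptions(precision=4,suppress=True)
print("short",ray("top",356.2,245.5,.14),ray("side",325.5,273.5,.14))
print("tall",ray("top",449,280.5,.102),ray("side",304.7,375.2,.102))
print("cork",ray("top",179.5,252,.008))
for a in [(158.5,234),(263,233),(263,268),(157.5,267.5)]: print("caddy top corner",ray("top",*a,.045))
a,b=ray("top",321+123/4,213+87/4,.14),ray("top",321+159/4,213+173/4,.14);d=a-b;print("short axis",np.degrees(np.arctan2(d[1],d[0])),np.linalg.norm(d))
a,b=ray("top",414+(437-264)/4,244+112/4,.102),ray("top",414+(371-264)/4,244+179/4,.102);d=a-b;print("tall axis",np.degrees(np.arctan2(d[1],d[0])),np.linalg.norm(d))
print("grinder c",ray("top",321+133/4,213+147/4,.064),"dial",ray("top",321+170/4,213+264/4,.03))
print(R.from_quat(manip.get_obs()["ee_rot"]).as_matrix())
```

```text
short [ 0.5157 -0.0339  0.14  ] [ 0.5217 -0.032   0.14  ]
tall [ 0.4414 -0.2335  0.102 ] [ 0.4465 -0.2359  0.102 ]
cork [0.5289 0.3757 0.008 ]
caddy top corner [0.5664 0.4137 0.045 ]
caddy top corner [0.5638 0.1734 0.045 ]
caddy top corner [0.4828 0.1733 0.045 ]
caddy top corner [0.4889 0.413  0.045 ]
short axis 20.774217726587157 0.04904658361131193
tall axis -47.05425372324772 0.05162991808338
grinder c [ 0.5177 -0.0344  0.064 ] dial [ 0.4542 -0.0558  0.03  ]
[[ 0.9723  0.2336 -0.0004]
 [ 0.2336 -0.9723  0.0013]
 [-0.     -0.0013 -1.    ]]
```

Units first: shifts go in shares of 0.5 m and turns go in shares of pi/2 rad. So 0.496 m / 0.5 = 0.992, -0.47 m / 0.5 = -0.94, -0.127 rad / 1.5708 = -0.0809.

jog_arm(offsets=[0,0,0,0.248,-0.236,0,1,0,0,0,0.496,-0.47,0,1,0,0,-0.0382,0.744,-0.706,0,1,0,0,-0.0809,0.992,-0.94,0,1,0,0,-0.0809,0.992,-0.94,0,1,0,0,-0.0809,0.992,-0.94,0,1,0,0,-0.0809,0.992,-0.94,0,1,0,0,-0.0809,0.992,-0.94,0,1,0,0,-0.0809,0.992,-0.94,0,1,0,0,-0.0809,0.992,-0.94,0,1,0,0,-0.0809,0.992,-0.94,0,1,0,0,-0.0809,0.992,-0.94,0,1,0,0,-0.0809,0.992,-0.94,0,1,0,0,-0.0809,0.992,-0.94,0,1,0,0,-0.0809,0.992,-0.94,0,1])

```text
clock: 1.98
position: [0.5182, -0.036, 0.2314]
ee_rot: [0.984, 0.179, -0.0, 0.0]
ft_force: [-0.0, 0.4, 0.4]
grip_width: 0.998
grasp_force: 0.0
```

Run:
```python
from h import *
o=manip.get_obs();print(o["clock"],o["position"],o["ee_rot"],o["joint_pos"])
cv2.imwrite("pics/w1.png",manip.camera("wrist"))
```

```text
1.975 [ 0.51818944 -0.03601513  0.23136822] [ 9.83764640e-01  1.79463156e-01 -4.00787424e-05  3.26363982e-04] [ 0.60829831  0.15610451 -0.68474561  1.7077565   0.10252619  1.31383264
 -1.30651915]
```

View pics/w1.png

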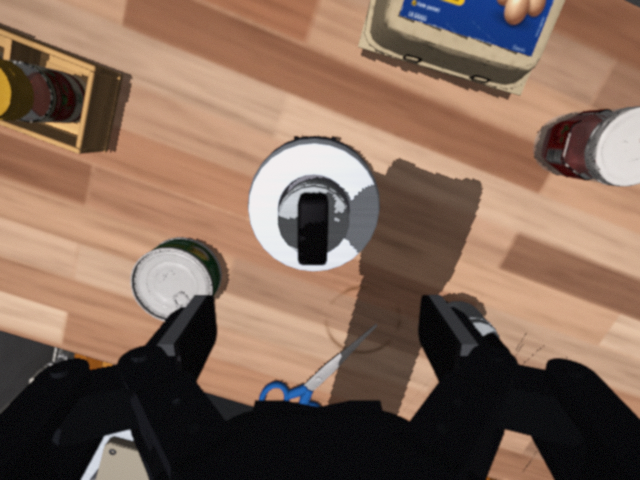

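The wrist view shows the short grip nearly aligned with the tool: black block across columns 299-328, rows 193-265. I'll compare that with the predicted projection.

Run:
```python
from h import *
from scipy.optimize import least_squares
np.set_printoptions(precision=4,suppress=True)
i=cv2.imread("pics/w1.png")
m=(i.max(2)<45).astype(np.uint8)[180:280,280:350]
n,l,s,c=cv2.connectedComponentsWithStats(m);k=1+np.argmax(s[1:,4]);print(s[k])
hull=cv2.convexHull(np.argwhere(l==k)[:,::-1].astype(np.int32)+[280,180])[:,0]
mask=(l==k)
O=np.array([[a,b,h] for a in(-.025,.025) for b in(-.011,.011) for h in(-.017,.017)])
th=np.linspace(0,2*np.pi,36,endpoint=False)
def sup(P): return np.array([(P@[np.cos(t),np.sin(t)]).max() for t in th])
H=sup(hull)
def f(p):
    c,s=np.cos(p[2]),np.sin(p[2])
    P=[proj("wrist",[p[0]+c*a-s*b,p[1]+s*a+c*b,.123+h]) for a,b,h in O]
    return sup(np.array(P))-H
r=least_squares(f,[.518,-.034,.36],x_scale=[.01,.01,.1]);print(r.x,np.degrees(r.x[2]),np.sqrt(np.mean(r.fun**2)))
e=cv2.resize(i[120:290,230:400],(595,595),interpolation=cv2.INTER_CUBIC)
cv2.imwrite("pics/w1c.png",e)
# grinder ellipse check: project housing top rim
P=np.array([proj("wrist",[r.x[0]+.066*np.cos(t),r.x[1]+.066*np.sin(t),.064]) for t in th]);print(P.min(0),P.max(0))
```

```text
[  18   13   30   71 2003]
[ 0.5224 -0.0315  0.3446] 19.743447919716324 4.341259618468308
[241.5067 134.7475] [385.5388 276.1958]
```

View pics/w1c.png

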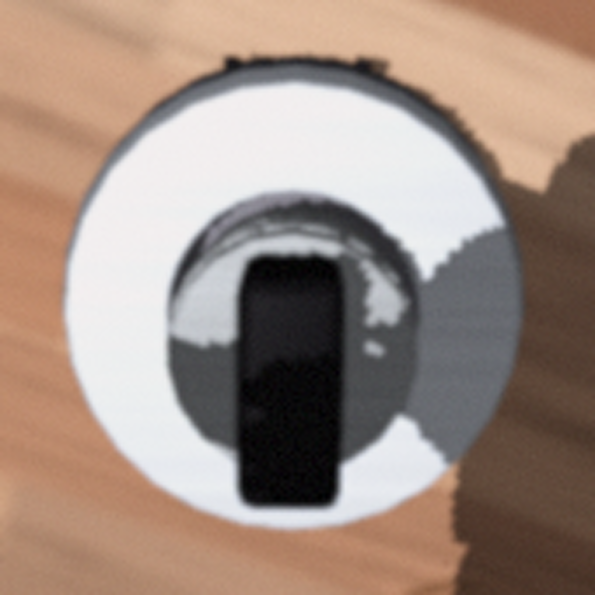

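The predicted silhouette is larger than the observed one, so I'll check the wrist calibration against independent points (tin, caddy corners).

Run:
```python
from h import *
np.set_printoptions(precision=4,suppress=True)
print(manip.calibration("wrist").keys())
for n,uv,z in [("caddy tr",(263,233),.045),("caddy br",(263,268),.045),("tin",(307,310.5),.04),("short",(356.2,245.5),.14),("cupdisc",(321+138/4,213+138/4),.106)]:
    P=ray("top",*uv,z);print(n,P,np.array(proj("wrist",P)),"side",np.array(proj("side",P)))
t=cv2.imread("pics/top0.png");w=cv2.imread("pics/w1.png");s=cv2.imread("pics/side0.png")
rs=lambda a:cv2.resize(a,(400,300),interpolation=cv2.INTER_CUBIC)
cv2.imwrite("pics/chk.png",np.vstack([np.hstack([rs(w[20:170,0:200]),rs(w[215:365,80:280])]),np.hstack([rs(t[280:340,260:340]),rs(s[230:290,230:310])])]))
```

```text
dict_keys(['fx', 'fy', 'cx', 'cy', 'tool_from_camera'])
caddy tr [0.5638 0.1734 0.045 ] [111.2207  80.7524] side [329.5625 216.2885]
caddy br [0.4828 0.1733 0.045 ] [ 94.7734 168.412 ] side [297.6168 220.6488]
tin [0.3851 0.0748 0.04  ] [174.333  288.6888] side [262.8531 261.2986]
short [ 0.5157 -0.0339  0.14  ] [312.3098 242.8317] side [322.9336 274.6398]
cupdisc [ 0.5166 -0.0346  0.106 ] [314.0567 229.0888] side [323.4943 281.7931]
```

View pics/chk.png

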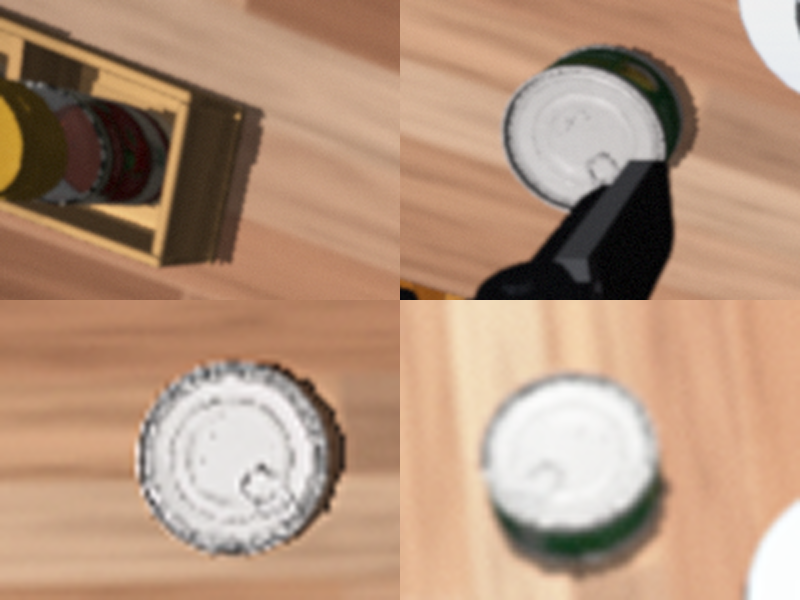

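Once the visible end face and the housing's chamfer are allowed for, the scale agrees. The wrist fit (0.5224,-0.0315, yaw 19.7°) matches the side view (0.522,-0.032). Now I descend and grasp the short cup.

Scaled: 0.119 m / 0.5 = 0.238, 0.1 m / 0.5 = 0.2, 0.017 rad / 1.5708 = 0.0108.

jog_arm(offsets=[0,0,0.0108,0.01,-0.005,0.06,1,0,0,0.0108,0.01,-0.005,0.14,1,0,0,0.0108,0.01,-0.005,0.2,1,0,0,0.0108,0.01,-0.005,0.238,1,0,0,0.0108,0.01,-0.005,0.238,1,0,0,0.0108,0.01,-0.005,0.238,0,0,0,0.0108,0.01,-0.005,0.238,0,0,0,0.0108,0.01,-0.005,0.238,0,0,0,0.0108,0.01,-0.005,0.238,0,0,0,0.0108,0.01,-0.005,0.238,0,0,0,0.0108,0.01,-0.005,0.238,0], grip_n=60)

```text
clock: 3.4
position: [0.5226, -0.0308, 0.1126]
ee_rot: [0.985, 0.172, 0.0, 0.0]
ft_force: [-1.1, 0.1, 3.1]
grip_width: 0.246
grasp_force: 62.0
```

Gripped at 21 mm with 62 N. I lift straight up, then move to just short of the empty cell to look with the wrist camera.

Scaled: -0.29 m / 0.5 = -0.58, -0.13 m / 0.5 = -0.26, -1.225 rad / 1.5708 = -0.7799.

jog_arm(offsets=[0,0,0,0,0,-0.03,0,0,0,0,0,0,-0.08,0,0,0,0,0,0,-0.16,0,0,0,0,0,0,-0.26,0,0,0,-0.0955,0.028,-0.072,-0.26,0,0,0,-0.191,0.056,-0.144,-0.26,0,0,0,-0.2928,0.084,-0.218,-0.26,0,0,0,-0.3883,0.112,-0.29,-0.26,0,0,0,-0.4902,0.14,-0.362,-0.26,0,0,0,-0.5857,0.168,-0.434,-0.26,0,0,0,-0.6812,0.196,-0.508,-0.26,0,0,0,-0.7799,0.224,-0.58,-0.26,0,0,0,-0.7799,0.224,-0.58,-0.26,0,0,0,-0.7799,0.224,-0.58,-0.26,0,0,0,-0.7799,0.224,-0.58,-0.26,0,0,0,-0.7799,0.224,-0.58,-0.26,0])

```text
clock: 5.4
position: [0.5297, 0.279, 0.2424]
ee_rot: [0.708, 0.706, -0.0, 0.0]
ft_force: [0.4, -0.1, -1.2]
grip_width: 0.246
grasp_force: 61.3
```

Run:
```python
from h import *
o=manip.get_obs();print(o["clock"],o["position"],o["ee_rot"],o["grip_width"])
cv2.imwrite("pics/w2.png",manip.camera("wrist"))
```

```text
5.4 [0.5297276  0.27904591 0.24244179] [ 7.07762648e-01  7.06450212e-01 -7.11496777e-05  3.56916088e-04] 0.2460845590606495
```

View pics/w2.png

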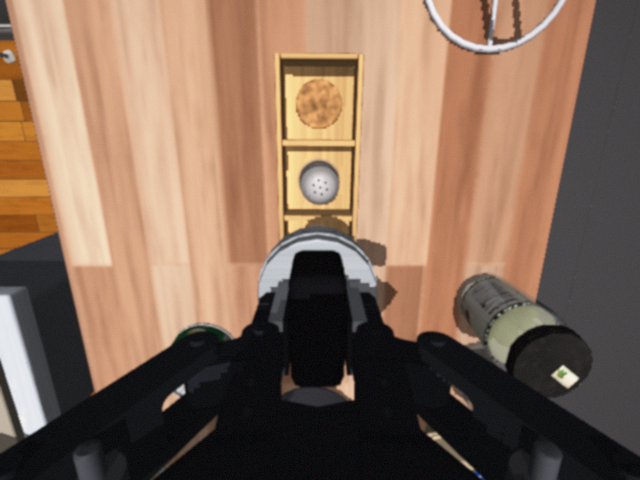

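The cork centre is at (319.5,103.5). The cell's outer far rim runs from (277,56) to (362,56), and its near divider is at row ~143, columns 279-358.

Run:
```python
from h import *
np.set_printoptions(precision=4,suppress=True)
print("cork",ray("wrist",319.5,103.5,.008))
for n,u,v in [("fl",277,55),("fr",362.5,55),("nl",279.5,143),("nr",358,143)]: print(n,ray("wrist",u,v,.045))
i=cv2.imread("pics/w2.png")
e=cv2.resize(i[215:325,250:390],(700,550),interpolation=cv2.INTER_CUBIC)
c,W=T("wrist");p=manip.get_obs()["position"]
for off in (-.004,0,.004):
  print(off,np.array([proj("wrist",p+[0,off+.029,-.006]),proj("wrist",p+[0,off+.029,-.034]),proj("wrist",p+[0,off+.025,.028]),proj("wrist",p+[0,off,-.006])]))
g=i[220:260,317:321].mean(2).mean(1);print(np.c_[np.arange(220,260),g].astype(int).tolist())
```

```text
cork [0.5333 0.3793 0.008 ]
fl [0.4953 0.417  0.045 ]
fr [0.5712 0.4169 0.045 ]
nl [0.495  0.3415 0.045 ]
nr [0.5697 0.3414 0.045 ]
-0.004 [[314.4484 242.5626]
 [314.8651 226.1854]
 [313.7445 282.2776]
 [314.6584 300.5215]]
0 [[314.4177 234.0757]
 [314.8415 218.8462]
 [313.6993 272.0057]
 [314.6307 292.8812]]
0.004 [[314.3865 225.4611]
 [314.8177 211.4129]
 [313.6533 261.5395]
 [314.6026 285.1318]]
[[220, 85], [221, 86], [222, 86], [223, 89], [224, 93], [225, 92], [226, 86], [227, 82], [228, 80], [229, 82], [230, 78], [231, 91], [232, 132], [233, 162], [234, 148], [235, 105], [236, 83], [237, 86], [238, 113], [239, 167], [240, 209], [241, 217], [242, 212], [243, 206], [244, 205], [245, 203], [246, 203], [247, 201], [248, 195], [249, 169], [250, 110], [251, 46], [252, 12], [253, 8], [254, 6], [255, 11], [256, 9], [257, 8], [258, 8], [259, 9]]
```

Scaled: 0.181 m / 0.5 = 0.362, 0.101 m / 0.5 = 0.202.

jog_arm(offsets=[0,0,0,0.1,0.004,0,0,0,0,0,0.18,0.004,0,0,0,0,0,0.202,0.004,0,0,0,0,0,0.202,0.004,0.08,0,0,0,0,0.202,0.004,0.18,0,0,0,0,0.202,0.004,0.26,0,0,0,0,0.202,0.004,0.31,0,0,0,0,0.202,0.004,0.34,0,0,0,0,0.202,0.004,0.354,0,0,0,0,0.202,0.004,0.36,0,0,0,0,0.202,0.004,0.362,0,0,0,0,0.202,0.004,0.362,0,0,0,0,0.202,0.004,0.362,0])

```text
clock: 7.08
position: [0.5315, 0.3812, 0.0617]
ee_rot: [0.707, 0.707, 0.0, 0.0]
ft_force: [-0.6, -0.3, -1.3]
grip_width: 0.246
grasp_force: 61.4
```

Scaled: -0.17 m / 0.5 = -0.34, -0.13 m / 0.5 = -0.26.

jog_arm(offsets=[0,0,0,0,0,0.002,0,0,0,0,0,0,0.003,0,0,0,0,0,0,0.003,0,0,0,0,0,0,0.003,0.4,0,0,0,0,0,0.003,0.6,0,0,0,0,0,0.003,0.7,0,0,0,0,0,0.003,0.7,0,0,0,0,0,-0.06,0.7,0,0,0,0,0,-0.16,0.7,0,0,0,-0.06,0,-0.26,0.7,0,0,0,-0.1,0,-0.34,0.7,0,0,0,-0.1,0,-0.34,0.7,0,0,0,-0.1,0,-0.34,0.7])

```text
clock: 8.7
position: [0.5311, 0.331, 0.2306]
ee_rot: [0.707, 0.707, -0.0, 0.0]
ft_force: [-0.2, 0.8, -0.0]
grip_width: 0.701
grasp_force: 0.0
```

Run:
```python
from h import *
o=manip.get_obs();print(o["clock"],o["position"],o["ft_force"])
w=manip.camera("wrist");t=manip.camera("top")
cv2.imwrite("pics/w3.png",np.hstack([cv2.resize(w[0:400,120:520],(400,400)),cv2.resize(t[215:285,140:210],(400,400),interpolation=cv2.INTER_CUBIC)]))
```

```text
8.7 [0.53113567 0.33103618 0.2306077 ] [-0.23704405  0.78065511 -0.03199957]
```

View pics/w3.png

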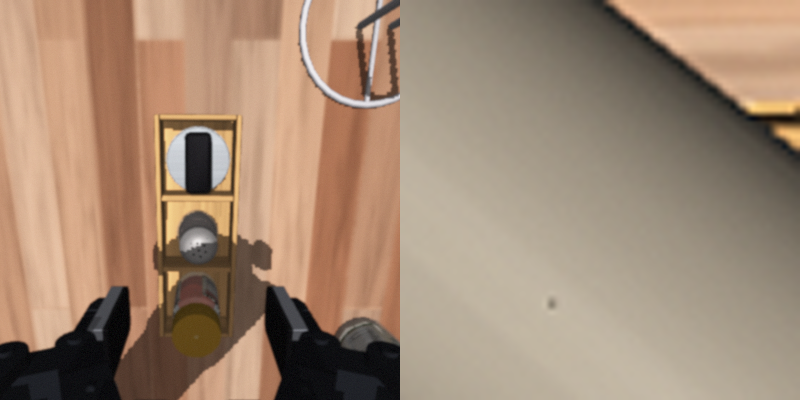

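The short cup stands upright, free and centred in the empty cell. Next I look at the bare socket at the yaw I plan to insert with (~110°).

Scaled: -0.3625 m / 0.5 = -0.725, 0.03 m / 0.5 = 0.06, -0.346 rad / 1.5708 = -0.2203.

jog_arm(offsets=[0,0,-0.0637,-0.12,-0.004,0,1,0,0,-0.1273,-0.24,-0.008,0,1,0,0,-0.191,-0.36,-0.012,0,1,0,0,-0.2203,-0.48,-0.016,0,1,0,0,-0.2203,-0.6,-0.02,0,1,0,0,-0.2203,-0.725,-0.022,0.06,1,0,0,-0.2203,-0.725,-0.022,0.06,1,0,0,-0.2203,-0.725,-0.022,0.06,1,0,0,-0.2203,-0.725,-0.022,0.06,1,0,0,-0.2203,-0.725,-0.022,0.06,1,0,0,-0.2203,-0.725,-0.022,0.06,1])

```text
clock: 10.18
position: [0.5205, -0.0306, 0.2015]
ee_rot: [0.574, 0.819, 0.0, 0.0]
ft_force: [0.5, 0.3, -0.0]
grip_width: 1.003
grasp_force: 0.0
```

Run:
```python
from h import *
o=manip.get_obs();print(o["clock"],o["position"],o["ee_rot"],o["joint_pos"])
w=manip.camera("wrist");cv2.imwrite("pics/w4.png",w)
u,v=map(int,proj("wrist",[.521,-.0315,.07]));print(u,v)
c=cv2.resize(w[v-70:v+70,u-70:u+70],(560,560),interpolation=cv2.INTER_CUBIC);cv2.imwrite("pics/w4c.png",c)
```

```text
10.175 [ 0.52050848 -0.03061813  0.2015253 ] [5.74280205e-01 8.18658784e-01 7.38802486e-05 1.91855127e-04] [ 0.86833385  0.25987774 -1.018755    1.73367255  0.2308188   1.27652644
  0.14432165]
316 224
```

View pics/w4c.png

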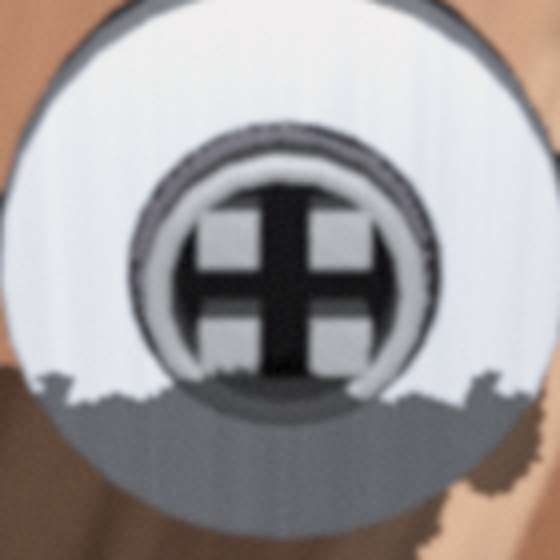

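The bare socket's cross is centred at full-image (317,227.6) at its top plane, and its slots are parallel to the image axes. So the socket yaw equals the tool yaw, 109.9°. Now the same view of the tall cup.

Scaled: -0.166 m / 0.5 = -0.332, -0.07 m / 0.5 = -0.14, -0.403 rad / 1.5708 = -0.2566.

jog_arm(offsets=[0,0,-0.0637,-0.08,-0.07,0,1,0,0,-0.1273,-0.166,-0.14,0,1,0,0,-0.191,-0.25,-0.21,0,1,0,0,-0.2566,-0.332,-0.278,0,1,0,0,-0.2566,-0.332,-0.278,0,1,0,0,-0.2566,-0.332,-0.278,0,1,0,0,-0.2566,-0.332,-0.278,0,1,0,0,-0.2566,-0.332,-0.278,0,1])

```text
clock: 11.22
position: [0.4464, -0.2337, 0.2014]
ee_rot: [0.399, 0.917, -0.0, 0.0]
ft_force: [-0.1, 0.4, -0.1]
grip_width: 1.001
grasp_force: 0.0
```

Run:
```python
from h import *
o=manip.get_obs();print(o["clock"],o["position"],o["ee_rot"])
w=manip.camera("wrist");cv2.imwrite("pics/w5.png",w)
u,v=map(int,proj("wrist",[.446,-.234,.085]));print(u,v)
cv2.imwrite("pics/w5c.png",cv2.resize(w[v-70:v+70,u-70:u+70],(560,560),interpolation=cv2.INTER_CUBIC))
W=np.eye(4);W[:3,:3]=R.from_quat([.574280,.818659,.000074,.00019]).as_matrix();W[:3,3]=[.52051,-.03062,.20153]
c=manip.calibration("wrist");W=W@np.array(c["tool_from_camera"]);d=W[:3,:3]@[(317-c["cx"])/c["fx"],-(227.6-c["cy"])/c["fy"],-1];p=W[:3,3];print("socket",p+d*(.076-p[2])/d[2])
```

```text
11.225 [ 0.44640774 -0.23366731  0.20139243] [ 3.98627402e-01  9.17112960e-01 -2.93458545e-05  1.09552619e-04]
316 228
socket [ 0.52161858 -0.03219575  0.076     ]
```

View pics/w5c.png

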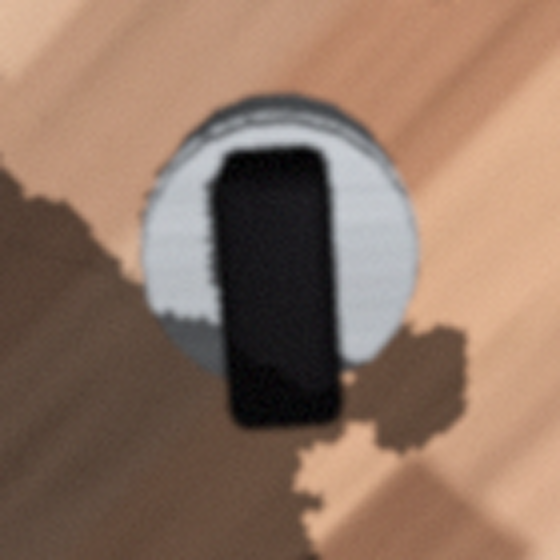

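Run:
```python
from h import *
from scipy.optimize import least_squares
np.set_printoptions(precision=4,suppress=True)
i=cv2.imread("pics/w5.png")
m=(i.max(2)<40).astype(np.uint8);m[:180]=0;m[275:]=0;m[:,:285]=0;m[:,350:]=0
m=cv2.morphologyEx(m,cv2.MORPH_OPEN,np.ones((5,5),np.uint8))
n,l,s,c=cv2.connectedComponentsWithStats(m);k=1+np.argmax(s[1:,4]);print(s[k])
pts=np.argwhere(l==k)[:,::-1].astype(np.float32);print(cv2.minAreaRect(pts))
O=np.array([[a,b,h] for a in(-.025,.025) for b in(-.011,.011) for h in(-.017,.017)])
th=np.linspace(0,2*np.pi,72,endpoint=False);D=np.c_[np.cos(th),np.sin(th)]
H=(pts@D.T).max(0)
c0,W=T("wrist");Wi=np.linalg.inv(W)
def f(p):
    c,s=np.cos(p[2]),np.sin(p[2]);X=O@np.array([[c,s,0],[-s,c,0],[0,0,1]])+[p[0],p[1],.085]
    q=X@Wi[:3,:3].T+Wi[:3,3];P=np.c_[c0["cx"]-c0["fx"]*q[:,0]/q[:,2],c0["cy"]+c0["fy"]*q[:,1]/q[:,2]]
    return (P@D.T).max(0)-p[3]-H
r=least_squares(f,[.446,-.234,2.32,1],x_scale=[.01,.01,.1,1]);print(r.x,np.degrees(r.x[2]),np.sqrt(np.mean(r.fun**2)))
print("disc",ray("wrist",316.1,220.5,.068))
o=manip.get_obs()["ee_rot"];print(np.degrees(np.arctan2(2*o[0]*o[1],o[0]**2-o[1]**2)))
```

```text
[ 300  196   31   69 1848]
((314.5829772949219, 229.6887969970703), (68.42290496826172, 27.805078506469727), 86.49646759033203)
[ 0.4457 -0.2345  2.3858  3.9128] 136.69570377959099 0.9142102096512467
disc [ 0.4447 -0.2326  0.068 ]
132.99910051690446
```

Tall cup fit: (0.445,-0.234), yaw 136.7°, consistent with the disc position and the side view. Grasping it.

Scaled: 0.127 m / 0.5 = 0.254, 0.105 m / 0.5 = 0.21, -0.063 rad / 1.5708 = -0.0401.

jog_arm(offsets=[0,0,-0.0401,0,-0.002,0.06,1,0,0,-0.0401,0,-0.002,0.14,1,0,0,-0.0401,0,-0.002,0.21,1,0,0,-0.0401,0,-0.002,0.254,1,0,0,-0.0401,0,-0.002,0.254,1,0,0,-0.0401,0,-0.002,0.254,1,0,0,-0.0401,0,-0.002,0.254,0,0,0,-0.0401,0,-0.002,0.254,0,0,0,-0.0401,0,-0.002,0.254,0,0,0,-0.0401,0,-0.002,0.254,0,0,0,-0.0401,0,-0.002,0.254,0,0,0,-0.0401,0,-0.002,0.254,0,0,0,-0.0401,0,-0.002,0.254,0], grip_n=90)

```text
clock: 12.9
position: [0.4453, -0.2357, 0.0747]
ee_rot: [0.37, 0.929, -0.0, 0.0]
ft_force: [-1.6, 0.8, 5.2]
grip_width: 0.241
grasp_force: 88.0
```

Units first: shifts go in shares of 0.5 m and turns go in shares of pi/2 rad. So -0.13 m / 0.5 = -0.26, -0.1 m / 0.5 = -0.2.

jog_arm(offsets=[0,0,0,0,0,-0.04,0,0,0,0,0,0,-0.12,0,0,0,0,0,0,-0.2,0,0,0,0,0,0,-0.26,0,0,0,0,0,0,-0.26,0,0,0,0,0,0,-0.26,0])

```text
clock: 13.65
position: [0.4446, -0.2352, 0.2037]
ee_rot: [0.37, 0.929, -0.0, -0.0]
ft_force: [0.3, -0.5, -3.0]
grip_width: 0.246
grasp_force: 89.0
```

Run:
```python
from h import *
o=manip.get_obs();print(o["position"],o["ee_rot"]);q=o["ee_rot"];print(np.degrees(np.arctan2(2*q[0]*q[1],q[0]**2-q[1]**2)))
p=o["position"];w=manip.camera("wrist");M=R.from_quat(q).as_matrix()
for off in (-.004,0,.004): print(off,np.array([proj("wrist",p+M@[off+.029,0,.006]),proj("wrist",p+M@[off+.029,0,.056])]))
cv2.imwrite("pics/w6.png",w);np.set_printoptions(linewidth=200)
print(w[205:265,314:320].mean((1,2)).astype(int))
```

```text
[ 0.44462233 -0.23524867  0.20374309] [ 3.70371752e-01  9.28883492e-01 -6.76417773e-05 -4.67250304e-04]
136.52290285104496
-0.004 [[315.97051004 241.50769381]
 [316.26760592 215.59648283]]
0 [[315.96504512 232.98130658]
 [316.2651249  208.9410777 ]]
0.004 [[315.95949813 224.32686048]
 [316.26261548 202.20951206]]
[167 157 142 122 100  89  87  86  84  84  83  83  84  83  81  79  75  71  75  99 148 189 185 137  94  85 102 147 196 218 219 217 216 216 217 217 212 180 108  36  10   9   8  10  12   8   9  10  11
   9  10  11  12   9  12  11  10  11  12  12]
```

Scaled: 0.1994 m / 0.5 = 0.3988, 0.084 m / 0.5 = 0.168, 0.4646 rad / 1.5708 = 0.2958.

jog_arm(offsets=[0,0,0.0637,0.04,0.1,0,0,0,0,0.1273,0.084,0.2,0,0,0,0,0.2101,0.126,0.3,0,0,0,0,0.2958,0.168,0.3988,0,0,0,0,0.2958,0.168,0.3988,0,0,0,0,0.2958,0.168,0.3988,0,0,0,0,0.2958,0.168,0.3988,0,0,0,0,0.2958,0.168,0.3988,0.04,0,0,0,0.2958,0.168,0.3988,0.08,0,0,0,0.2958,0.168,0.3988,0.09,0,0,0,0.2958,0.168,0.3988,0.09,0,0,0,0.2958,0.168,0.3988,0.09,0])

```text
clock: 15.2
position: [0.5218, -0.0328, 0.1598]
ee_rot: [0.574, 0.819, 0.0, 0.0]
ft_force: [0.5, 0.3, -2.7]
grip_width: 0.238
grasp_force: 89.1
```

Run:
```python
from h import *
o=manip.get_obs();q=o["ee_rot"];print(o["position"],np.degrees(np.arctan2(2*q[0]*q[1],q[0]**2-q[1]**2)),o["joint_pos"])
```

```text
[ 0.52177017 -0.03279376  0.15977215] 109.91531160751576 [ 0.85621259  0.31321695 -1.01439344  1.7825456   0.28443288  1.20276873
  0.10743738]
```

Scaled: 0.014 m / 0.5 = 0.028, 0.012 m / 0.5 = 0.024.

jog_arm(offsets=[0,0,0,0,-0.0016,0,0,0,0,0,0,-0.0016,0.008,0,0,0,0,0,-0.0016,0.016,0,0,0,0,0,-0.0016,0.02,0,0,0,0,0,-0.0016,0.024,0,0,0,0,0,-0.0016,0.028,0,0,0,0,0,-0.0016,0.028,0])

```text
clock: 16.08
position: [0.5206, -0.0332, 0.1452]
ee_rot: [0.574, 0.819, -0.0, -0.0]
ft_force: [0.2, 0.4, -1.6]
grip_width: 0.241
grasp_force: 89.1
```

No contact force 5 mm below the coupling's top, so the splines are in the slots. Continuing down to home.

Scaled: 0.0125 m / 0.5 = 0.025, 0.008 m / 0.5 = 0.016.

jog_arm(offsets=[0,0,0,0,0,0.006,0,0,0,0,0,0,0.012,0,0,0,0,0,0,0.016,0,0,0,0,0,0,0.02,0,0,0,0,0,0,0.022,0,0,0,0,0,0,0.025,0,0,0,0,0,0,0.025,0])

```text
clock: 16.95
position: [0.5208, -0.0332, 0.133]
ee_rot: [0.574, 0.819, -0.0, 0.0]
ft_force: [-1.9, -1.4, 3.4]
grip_width: 0.238
grasp_force: 90.1
```

Scaled: 0.0075 m / 0.5 = 0.015, 0.007 m / 0.5 = 0.014.

jog_arm(offsets=[0,0,0,0,0,0.004,0,0,0,0,0,0,0.008,0,0,0,0,0,0,0.012,0,0,0,0,0,0,0.014,0,0,0,0,0,0,0.015,0,0,0,0,0,0,0.015,0,0,0,0,0,0,0.015,0])

```text
clock: 17.82
position: [0.5209, -0.0332, 0.1257]
ee_rot: [0.574, 0.819, -0.0, 0.0]
ft_force: [-3.2, 0.1, 8.1]
grip_width: 0.24
grasp_force: 90.8
```

Run:
```python
from h import *
w=manip.camera("wrist");print(w[205:265,314:320].mean((1,2)).astype(int))
cv2.imwrite("pics/w7.png",w)
```

```text
[ 86 112 172 222 233 211 144  89  79  79  79  79  80  80  81  82  81  80
  76  87 130 173 171 128  90  80  92 127 175 203 206 202 202 203 202 202
 197 173 113  48  11  11   7   9  10  11   9   9   9  11   9  10  10   8
   8   9   8  10   9  11]
```

View pics/w7.png

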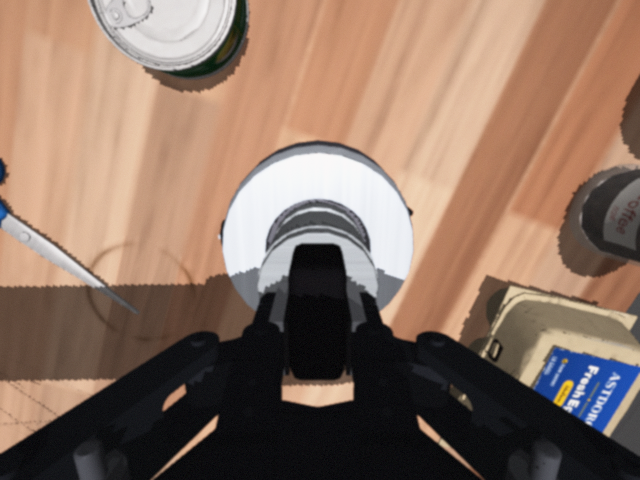

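The view shows the cup centred in the grinder well. Its disc edge is at the same row (~232) as before pressing, so it hasn't slipped in the grip and the coupling is pressed about 8 mm. Handing in.

jog_arm(offsets=[0,0,0,0,0,0,0,0,0,0,0,0,0,0])

```text
clock: 18.12
position: [0.5208, -0.0332, 0.1257]
ee_rot: [0.574, 0.819, -0.0, 0.0]
ft_force: [-3.7, -0.2, 8.4]
grip_width: 0.246
grasp_force: 90.8
```

```bash
python3 -c "
from workcell import manip
print(manip.hand_in())"
```

```text
the job is handed in; nothing more can be done
None
```

Handed in at 18.1 s: the short cup stands in the corked cell, and the tall cup is meshed, home and still gripped, pressing the coupling down by my estimate 6–9 mm (the switch closes at 4 mm; I had no direct switch reading).

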